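# Snap the charging dock onto its desk anchor

## Task

Pick up the white charging dock and lock it to the headed steel stud on the desk: slide the mouth of its hook onto the stud below the stud's head and push gently, never ramming it, until the orange sprung latch flips shut behind the stud. Then tug the dock back with about half a kilo of pull, held by the shut latch against the stud, to prove it is locked, and let go, leaving the dock standing flat on the desk. Do not disturb the mouse, the earphone case or the phone stand.

Things in the scene. Friction and masses are not known exactly. Their poses are not given: they have to be found in the camera images.
- dock: White charging dock, loose, about 0.45 kg. Origin on its underside, below the centre of its upright spine; +x points out of the hook's mouth, z up. Base x -45 to 24 mm, y -33 to 33 mm, 22 mm high, standing on the desk. A grey hook stands out in front, z = 7 to 21 mm (clear of the desk), up to x = 122 mm, y -25 to 28 mm.
- grip (a point): Middle of the spine, the part to grip: on the dock at x = 0, y = 0, z = 55 mm. The spine is 40 mm along x, 24 mm along y with flat sides, from z = 22 to 90 mm.
- mouth (a point): Middle of the hook's mouth, on the dock at x = 112, y = 0, z = 14 mm. Tips flare to 45 mm apart at x = 121 mm; the gap then is 20 mm wide, closed by the latch.
- seat (a point): Where the axis of a 12 mm stud lies when fully home in the V seat: on the dock at x = 72, y = 0, z = 14 mm. The latch can swing shut behind the stud once the stud's axis is within about 3 mm (along x) of this point.
- flap: Orange sprung latch flap, 28 mm long, 5 mm thick, 12 mm high; origin at its hinge pin, on the dock at x = 105.5, y = 15, z = 14 mm. It crosses the mouth and swings inward only.
- latch (a joint): Angle of the latch flap, rad: 0 shut, grows inward to 1.3 fully open. Spring closed; a stud entering must push the dock with about 2 to 5 N to swing it. A shut flap stops the stud from leaving: its inner side meets the stud when the stud's axis is at about x = 93 mm of the dock.
- pocket (a point): Point in the hook's throat, on the dock at x = 82.4, y = 0, z = 14 mm: the middle of the room that the stud has behind the shut latch.
- anchor: Steel plate fixed to the desk, 4 mm thick, x -28 to 38, y -22 to 22 mm; origin on the desk at the middle of its slot along x. In the slot a stud is clamped, axis at y = 0 but anywhere from x = -18 to 18 mm, not measured: 12 mm thick to z = 34 mm, then a 36 mm head to z = 40 mm. The -x side is free for the dock, to push on along +x. Over 20 N is ramming.
- mouse: Dark computer mouse, 113x63x37 mm, loose bystander; origin under its centre.
- ear_case: Black earphone case, 47x58x24 mm, loose bystander; origin under its centre.
- phone_stand: Dark grey phone stand, 125x90x107 mm, loose bystander; origin under its centre.
Mind the look-alikes: they are no part of the job. Of the things that look like the anchor, take the one that is farthest from the robot's base at the start.

How it is judged:
By the outcome, as a careful person would: the job done as asked, in the order asked, and still so for the second after the job is handed in, with the robot touching nothing.
It also fails if it takes over 64 s, if anything falls off the work surface, if the arm or the gripper's body presses on something with over 40 N, if the wrist force passes 120 N, or if a joint passes its speed limit or range.

## Robot

A 6-joint arm with a two-finger parallel gripper is mounted at the origin on a cart in front of the work surface, level with it; the furniture and walls round the work are solid. World frame = base frame: x ahead of the robot, y to its left, z up, the work surface at z = 0. Lengths are in m, angles in rad, forces in N, time in s.
With the tool pointing down it reaches from about 0.325 to 0.925 m from the base axis. Payload 3.1 kg.
Tool frame: the origin (TCP) lies at the very end of the fingers, on their centre line; the grasp point (between the pads) lies manip.grip_depth behind it (manip.grip_depth is the distance from the TCP to the grasp point, in m); x points along the fingers, z is the direction in which the jaws open and shut, and the axes are right-handed (so a half turn about x gives the same grasp; the last joint's range is limited). The gripper opens to 85 mm and grips with 20 to 120 N. Pads are 22 mm wide; open, the fingers measure 114 mm over their backs; the gripper's body (76 mm by 85 mm) begins 54 mm behind the grasp point. The pads swing forward as they close: fully open they stand 13 mm farther back than shut.
Start: joints at [1.101, 0.217, 1.613, -0, 1.311, -0.112], TCP at [0.219, 0.585, 0.231] pointing down, gripper open.
Joint ranges: [-2.75, 2.75], [-0.78, 2.1], [0.31, 2.55], [-1.13, 4.27], [0.13, 2.63], [-2.58, 2.58]. Speed limits (rad/s): [2.79, 2.79, 3.14, 3.14, 3.14, 3.14].

## Interface

Orientations are given as a unit quaternion [w, x, y, z].
In Python, from plant import manip gives the robot as it stands. The module is installed in compiled form; this text tells all that it offers.
- The arm moves only by the tool arm_command, never from a script. Its argument "commands" is text: rows parted by semicolons, each of 7 numbers parted by spaces: the shift along the tool's x, y, z in mm, then the turn, a rotation vector about the tool's x, y, z in rad, then the opening, from 0 (shut) to 1 (fully open). A call has 1 to 20 rows; each row is the pose to reach, as a shift and turn from the pose commanded when the call began, along the tool's axes at that moment; what a row does not reach only later rows make up. A row lasts 1/8 s, in which the tool goes at most 62.5 mm and 10.7 degrees, less where a joint would pass 70% of its speed; a pose out of reach is approached as far as the arm can. A call with a gripper value outside its range is refused whole. The fingers move at their own pace and stop on an object; the grip force is fixed at half the most. Time passes only in rows, so rows that repeat a pose let the fingers close. It gives the time, the measured TCP pose, the force and the opening at its end, in the units of the state.
- manip.get_obs(): the state, without advancing time (a new reading comes with each control period).
- manip.snapshot(name): name is "scene" or "top" or "wrist"; returns a dict with "image" (400x640x3 uint8, red, green, blue), "range_z" (400x640 float32, m along the optical axis (not along the pixel's ray), 0 where there is no reading), "mtx" (3x3 intrinsics, pixels), "rvec" (rotation vector, rad) and "tvec" (3), from world to camera coordinates, as OpenCV has them. Camera axes: x right, y down, z forward; pixel columns grow to the right and rows downward; lengths in m; the calibration is good to about 2 mm. A picture is of the moment at which its call begins.
- manip.hand_in(): hands the job in, once; it reports no verdict.
Trained networks look in the newest picture that a camera, given by its name, has taken for a name from the list of things; names that differ only in an ending like _2 or _b are one class to them, and where a whole thing is asked for, a point or a joint stands for the part that bears it (a point fixed in the world has none). Each returns a list of dicts, best first, with "p" (0 to 1); they miss things now and then, are a little off and sometimes report something else, mostly with a low value. They report only what shows in the picture. A call takes as long as a camera call. They do not tell look-alikes from the thing itself.
- manip.recognise(camera, thing): "xy" ([column, row] in pixels, amid what is visible of it).
- manip.regions_of(camera, thing): "mask" (400x640 bool, what is visible of it) and "xy" ([column, row] in pixels, amid what is visible of it).
- manip.pinpoint(camera, thing): "xy" ([column, row] in pixels: a listed point, or the origin of a listed thing).
The state is a dict: "t": time; "q": joint angles; "qd": joint speeds; "joint_efforts": joint torques, N m; "tcp_pos": TCP position; "eef_rot": TCP orientation; "force": force on the tool from outside, world axes, zero at the start; "moment": the same for the moment, N m; "gripper_width": finger opening in m.
Only numpy, scipy, OpenCV 4.12 (cv2) and the standard library are available. Lean on these libraries where they do the work, as an engineer would, in place of code of your own. Each camera call takes 0.05 s, during which the arm holds its last target.

## Working session

There is one attempt and no reset: what is moved stays moved. The work goes in short steps, Python scripts to look and compute and a tool call to move; the robot and the scene stay as the last step left them, time stands still between calls to the robot, and variables do not carry over. Pictures are saved under pics/ and viewed, and the job is handed in when it is done.

Besides the shell and the picture viewer there is one more tool, called after "Call:" in YAML: its name, and indented under it one key for each argument. arm_command: Moves the arm, as the interface text tells. Its arguments: {"type":"object","properties":{"commands":{"type":"string"}},"required":["commands"]}

```bash
mkdir -p pics; cat > h.py <<'E'
import numpy as np, cv2
from plant import manip
def snap(cam,fn=None):
    s=manip.snapshot(cam)
    if fn: cv2.imwrite('pics/'+fn,s['image'][:,:,::-1])
    return s
def cam(s):
    R=cv2.Rodrigues(np.array(s['rvec'],float))[0]; t=np.array(s['tvec'],float).reshape(3); return R,t,np.array(s['mtx'],float)
def ray(s,xy):
    R,t,K=cam(s); d=R.T@np.linalg.inv(K)@np.array([xy[0],xy[1],1.]); return -R.T@t,d
def onz(s,xy,z):
    c,d=ray(s,xy); return c+d*(z-c[2])/d[2]
def proj(s,P):
    R,t,K=cam(s); p=(R@np.atleast_2d(P).T).T+t; p=p@K.T; return p[:,:2]/p[:,2:]
def cloud(s,mask=None):
    z=s['range_z']; v,u=np.nonzero((z>0)&(mask if mask is not None else True)); R,t,K=cam(s)
    zz=z[v,u]; p=np.linalg.inv(K)@np.array([u,v,np.ones_like(u)])*zz; return (R.T@(p-t[:,None])).T,u,v
def tri(obs):
    A=0;b=0
    for s,xy in obs:
        c,d=ray(s,xy); d=d/np.linalg.norm(d); M=np.eye(3)-np.outer(d,d); A=A+M; b=b+M@c
    return np.linalg.solve(A,b)
E
python3 - <<'E'
from h import *
np.set_printoptions(precision=4,suppress=True)
o=manip.get_obs(); print({k:np.round(v,4) for k,v in o.items()}, manip.grip_depth)
for c in ['scene','top','wrist']:
    s=snap(c,c+'1.png'); print(c, ray(s,(320,200)))
    for th in ['dock','grip','mouth','seat','flap','anchor','mouse','ear_case','phone_stand']:
        try:
            r=manip.pinpoint(c,th); print(c,th,[(np.round(x['xy'],1).tolist(),round(x['p'],2), np.round(onz(s,x['xy'],{'grip':.055,'mouth':.014,'seat':.014,'flap':.014}.get(th,0)),3)[:2].tolist()) for x in r[:4]])
        except Exception as e: print(th,e)
E
```

```text
{'t': np.float64(0.0), 'q': array([ 1.1008,  0.2178,  1.6149,  0.    ,  1.3113, -0.1122]), 'qd': array([-0.0004, -0.0016,  0.0001,  0.0001,  0.0008,  0.0003]), 'joint_efforts': array([  0.0008, -39.6844, -30.3855,  -0.    ,   0.0096,   0.    ]), 'tcp_pos': array([0.2185, 0.5847, 0.23  ]), 'eef_rot': array([ 0.5802, -0.4035,  0.5817,  0.4026]), 'force': array([-0.3511,  0.1116,  0.447 ]), 'moment': array([-0.0502,  0.0289,  0.0696]), 'gripper_width': np.float64(0.0856)} 0.0187
scene (array([ 0.0974, -0.4987,  0.9883]), array([ 0.4294,  0.4654, -0.7743]))
scene dock [([362.6, 318.7], 0.94, [0.476, -0.259])]
scene grip [([365.9, 306.5], 0.57, [0.483, -0.256])]
scene mouth [([379.8, 275.3], 0.74, [0.59, -0.207])]
scene seat [([371.4, 292.9], 0.64, [0.537, -0.228])]
scene flap [([370.7, 279.2], 0.4, [0.563, -0.199])]
scene anchor [([279.9, 283.5], 0.86, [0.379, -0.05]), ([310.2, 190.5], 0.8, [0.647, 0.144]), ([239.7, 252.2], 0.76, [0.353, 0.098]), ([245.0, 185.5], 0.61, [0.504, 0.292])]
scene mouse [([423.2, 256.1], 0.68, [0.732, -0.239]), ([378.8, 276.5], 0.44, [0.592, -0.203]), ([364.5,
[... 528 characters left out ...]
 ([238.4, 234.8], 0.7, [0.498, 0.282]), ([311.1, 288.2], 0.68, [0.356, 0.097]), ([367.1, 278.7], 0.55, [0.376, -0.048])]
top mouse [([441.4, 142.2], 0.59, [0.728, -0.258])]
top ear_case [([428.2, 206.4], 0.55, [0.559, -0.215]), ([323.0, 119.5], 0.53, [0.797, 0.054]), ([436.3, 209.8], 0.26, [0.549, -0.236])]
top phone_stand [([206.7, 170.2], 0.81, [0.669, 0.363]), ([451.9, 236.7], 0.31, [0.478, -0.274])]
wrist (array([0.1399, 0.6153, 0.3749]), array([ 0.3083, -0.1247, -0.9431]))
wrist dock []
wrist grip []
wrist mouth []
wrist seat []
wrist flap []
wrist anchor [([88.4, 338.1], 0.88, [0.359, 0.104]), ([24.3, 372.1], 0.74, [0.384, -0.053])]
wrist mouse []
wrist ear_case []
wrist phone_stand []
```

View pics/scene1.png

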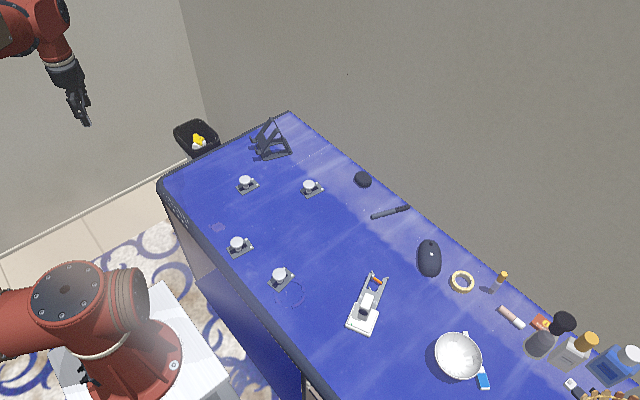

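View pics/top1.png

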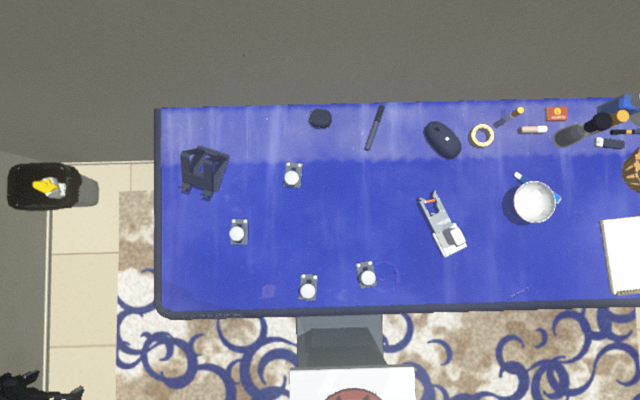

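```bash
python3 - <<'E'
from h import *
a=cv2.imread('pics/top1.png');b=cv2.imread('pics/scene1.png')
f=lambda i,u,v,w:cv2.resize(i[v-w:v+w,u-w:u+w],(390,390),interpolation=cv2.INTER_CUBIC)
cv2.imwrite('pics/crop1.png',np.hstack([f(a,292,177,25),f(b,310,188,25)]))
cv2.imwrite('pics/crop2.png',np.hstack([f(a,442,222,40),f(b,367,302,40)]))
E
```

```text
(no output)
```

View pics/crop1.png

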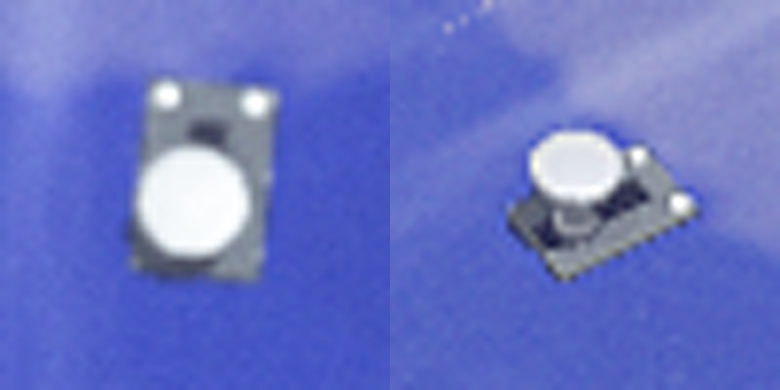

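View pics/crop2.png

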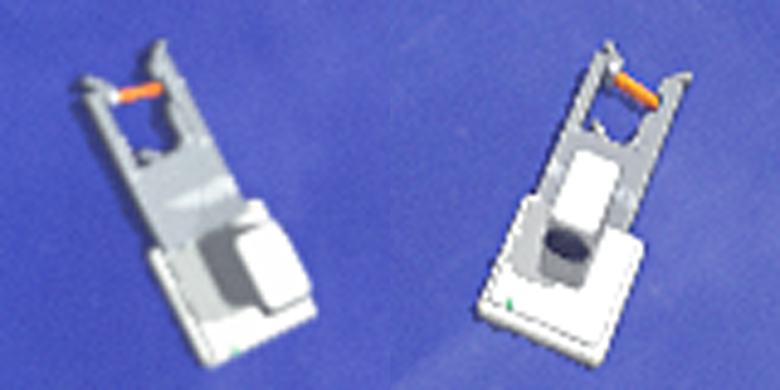

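```bash
cat >> h.py <<'E'
from scipy.spatial.transform import Rotation as Ro
np.set_printoptions(precision=4,suppress=True)
def rot(q): return Ro.from_quat([q[1],q[2],q[3],q[0]])
def Rdown(yaw):  # tool x down; tool y along horizontal dir yaw
    x=np.array([0,0,-1.]); y=np.array([np.cos(yaw),np.sin(yaw),0]); return Ro.from_matrix(np.array([x,y,np.cross(x,y)]).T)
def go(p,R):
    o=manip.get_obs(); R0=rot(o['eef_rot']); d=R0.inv().apply(np.array(p)-o['tcp_pos'])*1000; r=(R0.inv()*R).as_rotvec()
    print('shift',np.round(d,1),'turn',np.round(r,4),'yawdiff',np.degrees(np.linalg.norm(r)))
def st():
    o=manip.get_obs(); R=rot(o['eef_rot']).as_matrix(); print('t',o['t'],'tcp',o['tcp_pos'],'yaw_y',np.arctan2(R[1,1],R[0,1]),'x',R[:,0],'F',o['force'],'M',o['moment'],'w',o['gripper_width'],'q',o['q'])
E
python3 - <<'E'
from h import *
st()
R=rot(manip.get_obs()['eef_rot']).as_matrix(); print(R)
go([0.50,0.13,0.25],Rdown(0)); go([0.50,0.13,0.25],Rdown(np.pi))
E
```

```text
t 1.5 tcp [0.2189 0.5854 0.2313] yaw_y 2.7837797275681133 x [-0.  0. -1.] F [ 0.6859 -0.3114 -0.3377] M [ 0.0505  0.0032 -0.0016] w 0.0854991151068207 q [ 1.1008  0.2169  1.6134  0.      1.3113 -0.1122]
[[-0.     -0.9367  0.3502]
 [ 0.      0.3502  0.9367]
 [-1.      0.      0.    ]]
shift [ -18.7 -422.8 -328.1] turn [ 2.7838 -0.     -0.    ] yawdiff 159.49882947202366
shift [ -18.7 -422.8 -328.1] turn [-0.3578  0.     -0.    ] yawdiff 20.501170611067096
```

```bash
python3 - <<'E'
from h import *
go([0.61,0.13,0.23],Rdown(np.pi))
E
```

```text
shift [   1.3 -525.9 -289.6] turn [-0.3578  0.     -0.    ] yawdiff 20.501170611067096
```

Call:
arm_command:
  commands: "0 -526 -290 -0.358 0 0 1;0 -526 -290 -0.358 0 0 1;0 -526 -290 -0.358 0 0 1;0 -526 -290 -0.358 0 0 1;0 -526 -290 -0.358 0 0 1;0 -526 -290 -0.358 0 0 1;0 -526 -290 -0.358 0 0 1;0 -526 -290 -0.358 0 0 1;0 -526 -290 -0.358 0 0 1;0 -526 -290 -0.358 0 0 1;0 -526 -290 -0.358 0 0 1;0 -526 -290 -0.358 0 0 1;0 -526 -290 -0.358 0 0 1"

```text
t: 3.12
tcp_pos: [0.6092, 0.1308, 0.2313]
eef_rot: [0.5, -0.5, 0.5, 0.501]
force: [-0.3, -0.0, -0.4]
gripper_width: 0.0856
```

```bash
python3 - <<'E'
from h import *
st()
s=snap('wrist','w2.png'); print(ray(s,(320,200)))
import pickle; pickle.dump(s,open('w2.pkl','wb'))
r=manip.pinpoint('wrist','anchor'); print([(x['xy'],x['p'],onz(s,x['xy'],0)) for x in r])
r=manip.regions_of('wrist','anchor')
if r:
    m=r[0]['mask']; print(m.sum(), r[0]['xy']); np.save('m2.npy',m)
    P,u,v=cloud(s,m); 
    h=P[:,2]; print(np.histogram(h,bins=np.arange(-.005,.05,.004)))
    H=P[(h>.036)&(h<.044)]; print('head',len(H),H.mean(0),H.min(0),H.max(0))
    mh=np.zeros(m.shape,np.uint8); k=(h>.036)&(h<.044); mh[v[k],u[k]]=1
    L=P[(h>.001)&(h<.007)]; print('plate',len(L)); 
    print(cv2.minAreaRect((L[:,:2]*1000).astype(np.float32)))
E
```

```text
t 3.125 tcp [0.6092 0.1308 0.2313] yaw_y -3.139828284577519 x [-0.0005  0.0003 -1.    ] F [-0.3363 -0.0142 -0.4045] M [ 0.0066 -0.0034  0.0312] w 0.08563091626432863 q [ 0.0987  0.2131  1.618   0.0003  1.311  -1.474 ]
(array([0.525 , 0.1309, 0.3749]), array([ 0.3313, -0.008 , -0.9435]))
[([445.2, 79.7], 0.71, array([0.4986, 0.2827, 0.    ])), ([281.0, 286.5], 0.52, array([0.8027, 0.0655, 0.    ]))]
1481 [327.4, 198.2]
(array([  1,  84, 769,  16,   0,   0,   0,   0,   0,   0,  62, 537,   0]), array([-0.005, -0.001,  0.003,  0.007,  0.011,  0.015,  0.019,  0.023,
        0.027,  0.031,  0.035,  0.039,  0.043,  0.047]))
head 597 [0.6366 0.1387 0.0404] [0.6196 0.1217 0.0361] [0.6554 0.1561 0.0428]
plate 816
((649.9862060546875, 136.77232360839844), (45.48671340942383, 70.38813018798828), 82.4842758178711)
```

View pics/w2.png

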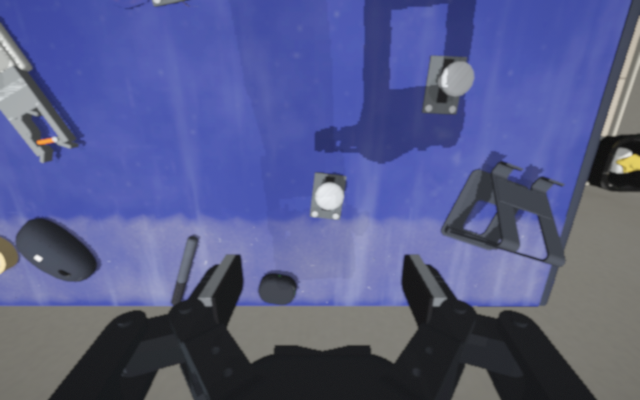

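```bash
python3 - <<'E'
from h import *
import pickle
s=pickle.load(open('w2.pkl','rb')); im=s['image']
t=snap('top'); c=snap('scene')
def headc(s,u,v,w):
    g=s['image'].astype(int).min(2); sub=np.zeros(g.shape,np.uint8); sub[v-w:v+w,u-w:u+w]=(g[v-w:v+w,u-w:u+w]>165)
    n,l,stt,ce=cv2.connectedComponentsWithStats(sub); i=1+np.argmax(stt[1:,4]); return ce[i],stt[i]
obs=[]
for s_,u,v,w in [(s,329,196,24),(t,292,177,15),(c,310,186,15)]:
    ce,x=headc(s_,u,v,w); print(ce,x,onz(s_,ce,.04)); obs.append((s_,ce))
print(tri(obs),tri(obs[:2]),tri(obs[1:]))
# top depth
P,u,v=cloud(t); k=(np.hypot(P[:,0]-.637,P[:,1]-.139)<.03)&(P[:,2]>.033)&(P[:,2]<.05); print('topdepth',P[k].mean(0),P[k].min(0),P[k].max(0))
cv2.imwrite('pics/c3.png',cv2.resize(im[165:230,290:370,::-1],None,fx=8,fy=8,interpolation=cv2.INTER_CUBIC))
# dock points
for cn,s_ in [('top',t),('scene',c)]:
    for th in ['grip','mouth','seat','dock']:
        print(cn,th,[(np.round(x['xy'],1),round(x['p'],2)) for x in manip.pinpoint(cn,th)[:1]])
    r=manip.regions_of(cn,'dock')
    P,u,v=cloud(s_,r[0]['mask']); print(r[0]['p'],r[0]['mask'].sum())
    np.save(cn+'_dock.npy',P)
    for a,b in [(.084,.096),(.018,.026),]:
        L=P[(P[:,2]>a)&(P[:,2]<b)]; print(a,len(L),L.mean(0),cv2.minAreaRect((L[:,:2]*1000).astype(np.float32)))
    print(np.histogram(P[:,2],bins=np.arange(-.004,.1,.008)))
E
```

```text
[328.644  196.1225] [315 183  28  27 604] [0.6373 0.139  0.04  ]Traceback (most recent call last):
  File "<stdin>", line 10, in <module>
  File "<stdin>", line 7, in headc
    return _wrapfunc(a, 'argmax', axis=axis, out=out, **kwds)
    return bound(*args, **kwds)
ValueError: attempt to get argmax of an empty sequence
```

```bash
python3 - <<'E'
from h import *
import pickle
s=pickle.load(open('w2.pkl','rb')); im=s['image']
t=snap('top'); c=snap('scene','scene3.png')
t['image']=cv2.imread('pics/top1.png')[:,:,::-1]; c['image']=cv2.imread('pics/scene1.png')[:,:,::-1]
def headc(s,u,v,w):
    g=s['image'].astype(int).min(2); sub=np.zeros(g.shape,np.uint8); sub[v-w:v+w,u-w:u+w]=(g[v-w:v+w,u-w:u+w]>165)
    n,l,stt,ce=cv2.connectedComponentsWithStats(sub); i=1+np.argmax(stt[1:,4]); return ce[i],stt[i]
obs=[]
for s_,u,v,w in [(s,329,196,24),(t,292,177,15),(c,310,186,15)]:
    ce,x=headc(s_,u,v,w); print(ce,x,onz(s_,ce,.04)); obs.append((s_,ce))
print(tri(obs),tri(obs[:2]),tri(obs[1:]))
cv2.imwrite('pics/c3.png',cv2.resize(im[165:230,290:370,::-1],None,fx=8,fy=8,interpolation=cv2.INTER_CUBIC))
for cn,s_ in [('top',t),('scene',c)]:
    for th in ['grip','mouth','seat','dock']:
        print(cn,th,[(np.round(x['xy'],1),round(x['p'],2)) for x in manip.pinpoint(cn,th)[:1]])
    r=manip.regions_of(cn,'dock')
    if not r: continue
    P,u,v=cloud(s_,r[0]['mask']); print(r[0]['p'],r[0]['mask'].sum())
    np.save(cn+'_dock.npy',P)
    for a,b in [(.084,.096),(.018,.026),]:
        L=P[(P[:,2]>a)&(P[:,2]<b)]; print(a,len(L),L.mean(0),cv2.minAreaRect((L[:,:2]*1000).astype(np.float32)) if len(L) else 0)
    print(np.histogram(P[:,2],bins=np.arange(-.004,.1,.008)))
E
```

```text
[328.644  196.1225] [315 183  28  27 604] [0.6373 0.139  0.04  ]
[291.3665 177.3416] [285 171  14  14 161] [0.6389 0.1386 0.04  ]
[308.4118 183.8941] [303 180  12   9  85] [0.638  0.1415 0.04  ]
[0.6372 0.139  0.0425] [0.6402 0.1392 0.0315] [0.6376 0.1391 0.0426]
top grip [(array([452.8, 235.6]), 0.73)]
top mouth []
top seat [(array([436. , 207.3]), 0.67)]
top dock [(array([446.4, 235.8]), 0.84)]
0.97 1260
0.084 161 [ 0.4809 -0.2573  0.0896] ((481.06121826171875, -258.12786865234375), (39.697120666503906, 23.216773986816406), 24.5882568359375)
0.018 762 [ 0.5102 -0.2395  0.0214] ((514.8646850585938, -242.8302764892578), (159.04275512695312, 58.92216491699219), 23.698692321777344)
(array([ 24,  30, 323, 580,  15,  17,  16,  17,  20,  19,  32, 140]), array([-0.004,  0.004,  0.012,  0.02 ,  0.028,  0.036,  0.044,  0.052,
        0.06 ,  0.068,  0.076,  0.084,  0.092]))
scene grip [(array([364.3, 306.8]), 0.59)]
scene mouth []
scene seat [(array([372.3, 289.6]), 0.63)]
scene dock [(array([363.9, 316.5]), 0.65)]
0.78 1355
0.084 171 [ 0.4784 -0.2566  0.0904] ((478.56988525390625, -256.3891906738281), (42.47610855102539, 23.840850830078125), 26.114599227905273)
0.018 774 [ 0.5023 -0.2454  0.0224] ((514.7644653320312, -240.25706481933594), (164.70323181152344, 58.86845016479492), 24.07109260559082)
(array([ 50,  46, 227, 731,  20,  12,  22,   5,  11,  22,  30, 129]), array([-0.004,  0.004,  0.012,  0.02 ,  0.028,  0.036,  0.044,  0.052,
        0.06 ,  0.068,  0.076,  0.084,  0.092]))
```

View pics/c3.png

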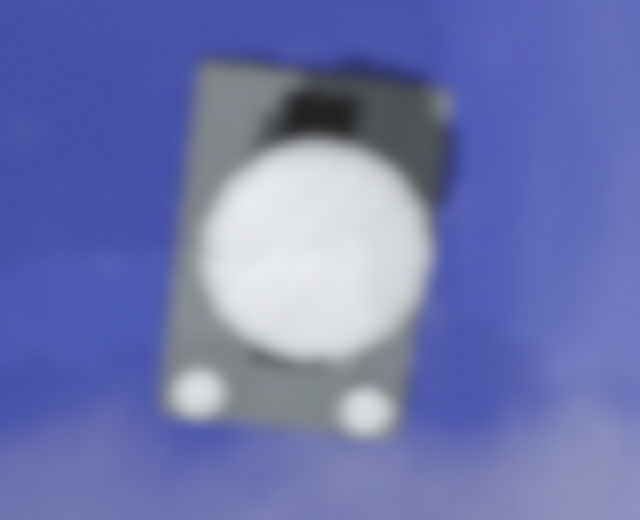

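```bash
python3 - <<'E'
from h import *
go([0.480,-0.2575,0.18],Rdown(0.424))
E
```

```text
shift [  51.3  130.  -387. ] turn [ 2.7176 -0.      0.    ] yawdiff 155.70920135974274
```

Call:
arm_command:
  commands: "51 130 -387 2.718 0 0 1;51 130 -387 2.718 0 0 1;51 130 -387 2.718 0 0 1;51 130 -387 2.718 0 0 1;51 130 -387 2.718 0 0 1;51 130 -387 2.718 0 0 1;51 130 -387 2.718 0 0 1;51 130 -387 2.718 0 0 1;51 130 -387 2.718 0 0 1;51 130 -387 2.718 0 0 1;51 130 -387 2.718 0 0 1;51 130 -387 2.718 0 0 1;51 130 -387 2.718 0 0 1;51 130 -387 2.718 0 0 1;51 130 -387 2.718 0 0 1;51 130 -387 2.718 0 0 1"

```text
t: 5.98
tcp_pos: [0.4801, -0.2575, 0.1804]
eef_rot: [0.594, 0.383, 0.594, -0.383]
force: [-0.7, 0.2, 0.1]
gripper_width: 0.0857
```

```bash
python3 - <<'E'
from h import *
st()
s=snap('wrist','w4.png'); t=snap('top','top4.png')
for cn,s_ in [('wrist',s)]:
    for th in ['grip','mouth','seat','flap']:
        print(cn,th,[(np.round(x['xy'],1),round(x['p'],2),onz(s_,x['xy'],.055 if th=='grip' else .014)) for x in manip.pinpoint(cn,th)[:1]])
    r=manip.regions_of(cn,'dock')
    P,u,v=cloud(s_,r[0]['mask']); print(r[0]['p'],r[0]['mask'].sum())
    for a,b in [(.084,.096),(.018,.026),]:
        L=P[(P[:,2]>a)&(P[:,2]<b)]; print(a,len(L),L.mean(0),cv2.minAreaRect((L[:,:2]*1000).astype(np.float32)) if len(L) else 0)
    
P,u,v=cloud(t)
k=(np.hypot(P[:,0]-.637,P[:,1]-.139)<.03)&(P[:,2]>.033)&(P[:,2]<.05); print('topdepth head',P[k].mean(0),P[k].min(0),P[k].max(0))
E
```

```text
t 5.975 tcp [ 0.4801 -0.2575  0.1804] yaw_y 0.42487282701465784 x [ 0.0001 -0.0001 -1.    ] F [-0.6945  0.2039  0.1088] M [-0.0226  0.0587  0.0316] w 0.08573206068268144 q [-0.6212  0.097   1.8497  0.      1.1947  0.5248]
wrist grip [(array([322.8, 190.4]), 0.61, array([ 0.4803, -0.2584,  0.055 ]))]
wrist mouth [(array([321.4,  70.2]), 0.69, array([ 0.5842, -0.2099,  0.014 ]))]
wrist seat [(array([320.6, 117.4]), 0.81, array([ 0.542 , -0.2281,  0.014 ]))]
wrist flap [(array([308.6,  81.8]), 0.5, array([ 0.5689, -0.2025,  0.014 ]))]
0.74 6648
0.084 1103 [ 0.4808 -0.2566  0.0905] ((479.3842468261719, -256.98309326171875), (39.56597900390625, 23.2434139251709), 25.067249298095703)
0.018 4693 [ 0.5178 -0.2383  0.0222] ((514.9534912109375, -240.95059204101562), (161.6693572998047, 57.969173431396484), 24.65380859375)
topdepth head [0.6397 0.1382 0.0394] [0.6227 0.1218 0.0338] [0.6578 0.155  0.0462]
```

View pics/w4.png

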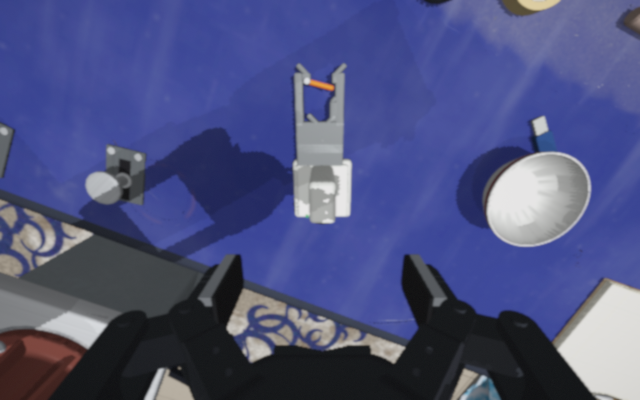

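Call:
arm_command:
  commands: "60 0 0 -0.005 0 0 1;110 0 0 -0.005 0 0 1;140 0 0 -0.005 0 0 1;140 0 0 -0.005 0 0 1;140 0 0 -0.005 0 0 1;140 0 0 -0.005 0 0 0;140 0 0 -0.005 0 0 0;140 0 0 -0.005 0 0 0;140 0 0 -0.005 0 0 0;140 0 0 -0.005 0 0 0;140 0 0 -0.005 0 0 0;140 0 0 -0.005 0 0 0"

```text
t: 7.82
tcp_pos: [0.4804, -0.2576, 0.041]
eef_rot: [0.595, 0.382, 0.595, -0.382]
force: [-1.8, 1.4, 6.0]
gripper_width: 0.0235
```

```bash
python3 - <<'E'
from h import *
st()
E
```

```text
t 7.825 tcp [ 0.4804 -0.2576  0.041 ] yaw_y 0.42878591411105293 x [ 0.0004 -0.0002 -1.    ] F [-1.8074  1.3845  5.9943] M [ 0.1281  0.2561 -0.021 ] w 0.02352080702175618 q [-0.621   0.2932  1.9217  0.      0.9263  0.521 ]
```

```bash
python3 - <<'E'
from h import *
go([0.498,0.1544,0.12],Rdown(-0.11))
E
```

```text
shift [ -79.1  187.3 -367.3] turn [ 0.5388  0.0003 -0.0003] yawdiff 30.87016645215966
```

Call:
arm_command:
  commands: "-20 0 0 0 0 0 0;-50 0 0 0 0 0 0;-80 0 0 0 0 0 0;-80 0 0 0 0 0 0"

```text
t: 8.32
tcp_pos: [0.4814, -0.2584, 0.1218]
eef_rot: [0.597, 0.382, 0.593, -0.382]
force: [0.2, -0.3, -3.6]
gripper_width: 0.0232
```

```bash
python3 - <<'E'
from h import *
st()
go([0.498,0.1544,0.12],Rdown(-0.11))
s=snap('wrist','w5.png')
E
```

```text
t 8.325 tcp [ 0.4814 -0.2584  0.1218] yaw_y 0.4288502477135888 x [ 0.0037 -0.0028 -1.    ] F [ 0.2005 -0.3059 -3.5859] M [-0.062  -0.0097  0.0028] w 0.02321304607516847 q [-0.6211  0.17    1.8896 -0.0001  1.0774  0.5209]
shift [   0.7  186.8 -368.5] turn [ 0.5388  0.0034 -0.0033] yawdiff 30.87470306165959
```

View pics/w5.png

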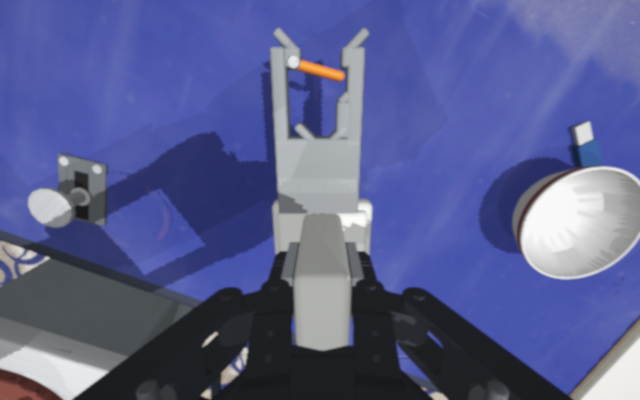

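Call:
arm_command:
  commands: "0 30 -60 0.08 0 0 0;0 60 -118 0.16 0 0 0;0 90 -175 0.25 0 0 0;0 120 -232 0.35 0 0 0;0 150 -290 0.45 0 0 0;0 175 -340 0.52 0 0 0;0 187 -368 0.54 0 0 0;0 187 -368 0.54 0 0 0;0 187 -368 0.54 0 0 0;0 187 -368 0.54 0 0 0"

```text
t: 9.62
tcp_pos: [0.4964, 0.1538, 0.1192]
eef_rot: [-0.471, -0.527, -0.471, 0.528]
force: [-0.1, -0.8, -4.0]
gripper_width: 0.0235
```

```bash
python3 - <<'E'
from h import *
import pickle
st()
s=snap('wrist','w6.png'); pickle.dump(s,open('w6.pkl','wb'))
o=manip.get_obs(); T=o['tcp_pos']; R=rot(o['eef_rot']).as_matrix(); yw=np.arctan2(R[1,1],R[0,1]); d=np.array([np.cos(yw),np.sin(yw)]); n=np.array([-d[1],d[0]])
zoff=T[2]-.041
for th,z in [('mouth',.014),('seat',.014),('flap',.014)]:
    for x in manip.pinpoint('wrist',th)[:1]:
        p=onz(s,x['xy'],z+zoff); print(th,x['xy'],x['p'],p,'in tool',(p[:2]-T[:2])@d,(p[:2]-T[:2])@n)
g=s['image'].astype(int).min(2)
P,u,v=cloud(s); k=(np.hypot(P[:,0]-.637,P[:,1]-.139)<.03)&(P[:,2]>.036)&(P[:,2]<.046)
H=P[k];print('head',len(H),H.mean(0),cv2.minEnclosingCircle((H[:,:2]*1000).astype(np.float32)))
st_=np.array([.638,.139]); print('stud in tool',(st_-T[:2])@d,(st_-T[:2])@n)
# hook in cloud
q=(P[:,:2]-T[:2]); X=q@d;Y=q@n; k=(P[:,2]-zoff>.016)&(P[:,2]-zoff<.027)&(X>.03)&(X<.13)&(abs(Y)<.035)
A=np.array([X[k],Y[k]]).T*1000
for a in range(30,130,10):
    b=A[(A[:,0]>a)&(A[:,0]<a+10)]; print(a,len(b), b[:,1].min() if len(b) else 0,b[:,1].max() if len(b) else 0)
print(A[:,0].max())
E
```

```text
t 9.625 tcp [0.4964 0.1538 0.1192] yaw_y -0.11261318339210453 x [-0.002  -0.0007 -1.    ] F [-0.0818 -0.8218 -4.0481] M [ 0.066   0.0088 -0.0524] w 0.023531416259611547 q [ 0.1655  0.1235  1.9484 -0.0004  1.0718  1.8491]
seat [319.2, 124.7] 0.77 [0.5677 0.1474 0.0925] in tool 0.07119021618842075 0.0016688761992875295
flap [296.4, 63.8] 0.8 [0.6015 0.1561 0.0925] in tool 0.10377634453567944 0.014141678370203517
head 1870 [0.6339 0.1404 0.0406] ((637.3734741210938, 140.0432586669922), 17.84759521484375)
stud in tool 0.14201035390687325 0.001265967276885535
30 1278 -22.121293431862618 27.877109625649666
40 1376 -22.13009832347024 27.85527853911745
50 1447 -21.845588404794853 28.041689353487683
60 1251 -22.135855469279136 28.05578223808018
70 773 -22.103426494231982 28.03004399258843
80 743 -22.114576224689298 27.81271583933111
90 901 -22.16488357567514 27.98183111198978
100 1317 -22.136130952969317 27.946799283753656
110 565 -23.833297587759496 27.02024046455237
120 0 0 0
119.89422786099016
```

View pics/w6.png

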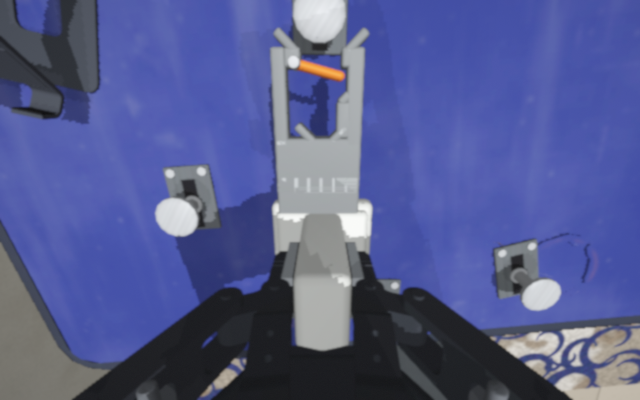

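Call:
arm_command:
  commands: "0 -15 0 0 0 0 0;40 -15 0 0 0 0 0;65 -15 0 0 0 0 0;75 -15 0 0 0 0 0;75 -15 0 0 0 0 0;75 -15 0 0 0 0 0"

```text
t: 10.58
tcp_pos: [0.4834, 0.1569, 0.0467]
eef_rot: [0.472, 0.528, 0.471, -0.526]
force: [-0.6, 0.1, -3.1]
gripper_width: 0.0237
```

```bash
cat >> h.py <<'E'
def rel(stud=(.6375,.1395)):
    o=manip.get_obs(); T=o['tcp_pos']; R=rot(o['eef_rot']).as_matrix(); yw=np.arctan2(R[1,1],R[0,1]); d=np.array([np.cos(yw),np.sin(yw)]); n=np.array([-d[1],d[0]])
    q=np.array(stud)-T[:2]; F=o['force']; print('t',o['t'],'stud in tool',q@d,q@n,'F along',F[:2]@d,F[:2]@n,F[2],'M',o['moment'],'z',T[2],'w',o['gripper_width'],'yaw',yw, 'xdir',R[:,0])
E
python3 - <<'E'
from h import *
rel()
s=snap('wrist','w7.png')
for th,z in [('mouth',.014),('seat',.014),('flap',.014)]:
    for x in manip.pinpoint('wrist',th)[:1]: print(th,x)
P,u,v=cloud(s); k=(np.hypot(P[:,0]-.637,P[:,1]-.139)<.03)&(P[:,2]>.036)&(P[:,2]<.046)
H=P[k];print('head',len(H),H.mean(0),cv2.minEnclosingCircle((H[:,:2]*1000).astype(np.float32)))
E
```

```text
t 10.575 stud in tool 0.15503759806036568 -0.00020443250905485773 F along -0.5680493289825925 -0.005174862220062334 -3.1292775305447846 M [0.0356 0.0398 0.03  ] z 0.046667054619058894 w 0.023675114143574788 yaw -0.11126149150921465 xdir [ 0.0026  0.0005 -1.    ]
seat {'xy': [319.3, 124.9], 'p': 0.92}
flap {'xy': [297.3, 67.2], 'p': 0.73}
head 0 [nan nan nan] ((0.0, 0.0), 0.0)<stdin>:7: RuntimeWarning: Mean of empty slice.
  ret = um.true_divide(
```

View pics/w7.png

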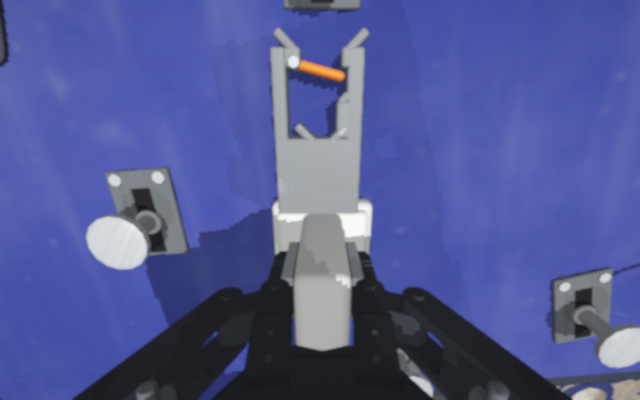

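Call:
arm_command:
  commands: "1 10 0 0 0 0 0;1 20 0 0 0 0 0;1 28 0 0 0 0 0;1 30 0 0 0 0 0;1 30 0 0 0 0 0;1 30 0 0 0 0 0"

```text
t: 11.52
tcp_pos: [0.5115, 0.1533, 0.044]
eef_rot: [-0.471, -0.527, -0.472, 0.527]
force: [-0.1, 0.9, -3.5]
gripper_width: 0.0235
```

```bash
python3 - <<'E'
from h import *
rel()
s=snap('wrist','w8.png')
P,u,v=cloud(s); k=(np.hypot(P[:,0]-.637,P[:,1]-.139)<.03)&(P[:,2]>.036)&(P[:,2]<.046)
H=P[k];print('head',len(H),H.mean(0),cv2.minEnclosingCircle((H[:,:2]*1000).astype(np.float32)))
rel()
E
```

```text
t 11.525 stud in tool 0.12672678261260617 0.00021628327470158172 F along -0.1717804980129849 0.8856506173944909 -3.5344464209430875 M [-0.0844  0.0457  0.0008] z 0.04404506906379302 w 0.023504577971418448 yaw -0.11111078589555962 xdir [-0.0009 -0.0001 -1.    ]
head 2946 [0.6304 0.1409 0.0405] ((636.2158813476562, 140.22706604003906), 17.679550170898438)
t 11.575 stud in tool 0.1267175871840538 0.00022476593615461222 F along 0.4375139609689644 0.3221357086376866 -3.2398113913671156 M [ 0.0375  0.0806 -0.0014] z 0.04408584465316706 w 0.02346597124723966 yaw -0.11111786223551362 xdir [-0.0007 -0.0001 -1.    ]
```

View pics/w8.png

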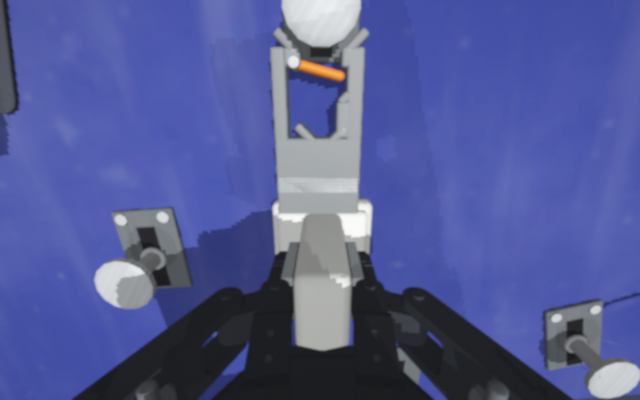

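Call:
arm_command:
  commands: "0 4 0 0 0 0 0;0 8 0 0 0 0 0;0 10 0 0 0 0 0;0 12 0 0 0 0 0;0 14 0 0 0 0 0;0 16 0 0 0 0 0;0 18 0 0 0 0 0;0 20 0 0 0 0 0;0 20 0 0 0 0 0"

```text
t: 12.7
tcp_pos: [0.5311, 0.1511, 0.044]
eef_rot: [-0.471, -0.526, -0.472, 0.528]
force: [-1.9, -0.0, -2.0]
gripper_width: 0.023
```

```bash
python3 - <<'E'
from h import *
rel()
s=snap('wrist','w9.png')
rel()
E
```

```text
t 12.7 stud in tool 0.1070014132515495 0.00025295062159596827 F along -1.8579743035478171 -0.23906509639979845 -2.0216630143099024 M [0.0341 0.4746 0.017 ] z 0.04396148030586802 w 0.022996357460698384 yaw -0.11123625787692155 xdir [-0.0019 -0.0001 -1.    ]
t 12.75 stud in tool 0.10696582025760135 0.00023011290668853605 F along -2.55633388141108 0.1604649228735739 -2.4555028863614683 M [ 0.0642  0.5207 -0.0162] z 0.04397743844532357 w 0.02306668771536785 yaw -0.11116427575953851 xdir [-0.0017 -0.0001 -1.    ]
```

View pics/w9.png

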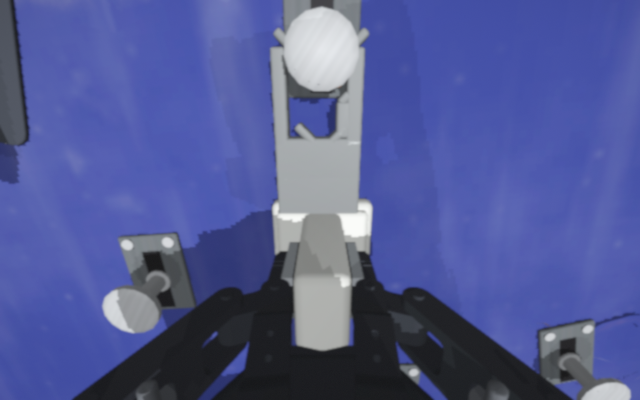

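Head (321,50) is centred on the hook, flap contact is felt at about 2.5 N. Continuing slowly.

Call:
arm_command:
  commands: "0 2 0 0 0 0 0;0 4 0 0 0 0 0;0 6 0 0 0 0 0;0 8 0 0 0 0 0;0 10 0 0 0 0 0;0 10 0 0 0 0 0"

```text
t: 13.5
tcp_pos: [0.542, 0.1503, 0.0441]
eef_rot: [0.471, 0.527, 0.472, -0.527]
force: [-3.3, 3.1, -5.8]
gripper_width: 0.0234
```

```bash
python3 - <<'E'
from h import *
rel()
E
```

```text
t 13.5 stud in tool 0.09607566196448881 -0.00019648151829770093 F along -3.5799369512105375 2.674010493717039 -5.755563093452518 M [0.5829 0.8658 0.2771] z 0.0440922565983389 w 0.023423343779811694 yaw -0.11105020830833143 xdir [ 0.0003  0.0006 -1.    ]
```

Call:
arm_command:
  commands: "0 2 0 0 0 0 0;0 4 0 0 0 0 0;0 6 0 0 0 0 0;0 8 0 0 0 0 0;0 10 0 0 0 0 0;0 10 0 0 0 0 0"

```text
t: 14.25
tcp_pos: [0.553, 0.149, 0.0447]
eef_rot: [0.472, 0.528, 0.471, -0.526]
force: [-1.3, 3.0, -5.1]
gripper_width: 0.0233
```

```bash
python3 - <<'E'
from h import *
rel()
s=snap('wrist','w10.png')
rel()
E
```

```text
t 14.25 stud in tool 0.08507341863352415 -3.940572356670645e-05 F along -1.6087982777214178 2.8796283465554473 -5.107406147693156 M [0.6339 0.3424 0.2143] z 0.04466078414995757 w 0.023299215605014054 yaw -0.11126322899092646 xdir [ 0.0024  0.0003 -1.    ]
t 14.3 stud in tool 0.08511334922910863 -8.910083299002064e-05 F along -1.7477567108940035 3.009271749928584 -4.7817934070091805 M [0.5593 0.3072 0.2661] z 0.044646313502937435 w 0.023079345715156425 yaw -0.11120563641604436 xdir [ 0.0025  0.0004 -1.    ]
```

View pics/w10.png

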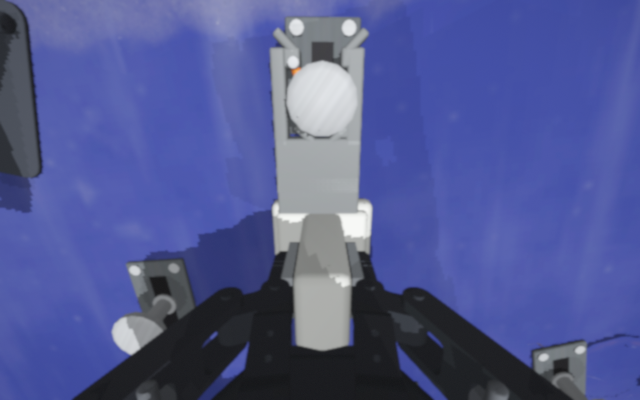

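Call:
arm_command:
  commands: "0 2 0 0 0 0 0;0 4 0 0 0 0 0;0 6 0 0 0 0 0;0 8 0 0 0 0 0;0 9 0 0 0 0 0;0 9 0 0 0 0 0"

```text
t: 15.05
tcp_pos: [0.5631, 0.1481, 0.0453]
eef_rot: [0.472, 0.529, 0.47, -0.526]
force: [1.5, 3.3, -4.6]
gripper_width: 0.0237
```

```bash
python3 - <<'E'
from h import *
rel()
E
```

```text
t 15.05 stud in tool 0.07494342373344648 -0.0003270874758236374 F along 1.1311985515749445 3.480647198255746 -4.582079967147944 M [ 0.6638 -0.4287  0.2916] z 0.04532711709374169 w 0.023735417934650133 yaw -0.1111993735599239 xdir [ 0.005   0.0007 -1.    ]
```

Call:
arm_command:
  commands: "0 1 0 0 0 0 0;0 1 0 0 0 0 0;0 2 0 0 0 0 0;0 2 0 0 0 0 0"

```text
t: 15.55
tcp_pos: [0.5634, 0.1477, 0.0446]
eef_rot: [0.472, 0.527, 0.471, -0.527]
force: [2.9, 2.6, -3.9]
gripper_width: 0.0233
```

```bash
python3 - <<'E'
from h import *
rel()
s=snap('wrist','w11.png'); s=snap('scene','s11.png')
E
```

```text
t 15.55 stud in tool 0.07452895907220375 2.5067977487388126e-05 F along 2.5883862333965757 2.9511059883480675 -3.931455418635742 M [ 0.7356 -0.6031  0.2808] z 0.044637799564332226 w 0.023345942651729644 yaw -0.11119873718972587 xdir [ 0.0016  0.0002 -1.    ]
```

View pics/w11.png

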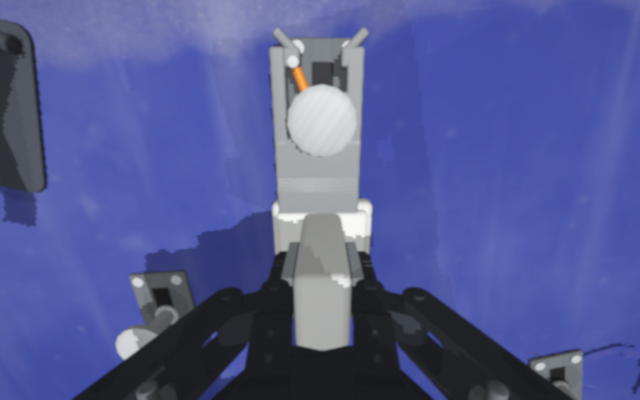

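Call:
arm_command:
  commands: "0 1 0 0 0 0 0;0 1 0 0 0 0 0;0 2 0 0 0 0 0;0 2 0 0 0 0 0"

```text
t: 16.15
tcp_pos: [0.5627, 0.1464, 0.0432]
eef_rot: [-0.471, -0.525, -0.472, 0.529]
force: [-0.1, -1.0, -2.9]
gripper_width: 0.0232
```

```bash
python3 - <<'E'
from h import *
rel()
s=snap('wrist','w12.png')
E
```

```text
t 16.15 stud in tool 0.07512749866992381 0.001509404922283361 F along 0.0601574749647243 -1.0414850776135958 -2.8787419549296054 M [ 0.019   0.065  -0.0021] z 0.043179044178730225 w 0.023226830612278267 yaw -0.11155712681426624 xdir [-0.005  -0.0021 -1.    ]
```

View pics/w12.png

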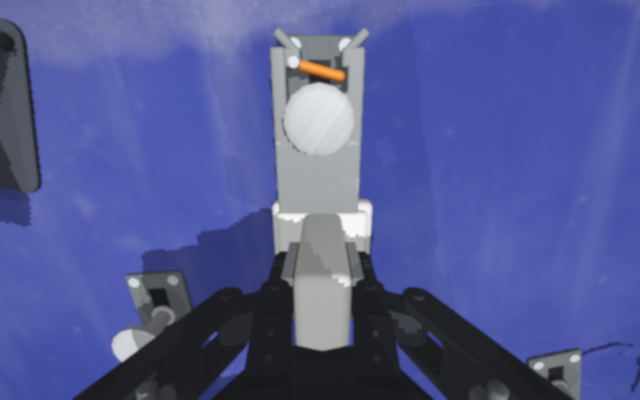

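Call:
arm_command:
  commands: "0 -3 0 0 0 0 0;0 -6 0 0 0 0 0;0 -9 0 0 0 0 0;0 -12 0 0 0 0 0;0 -14 0 0 0 0 0;0 -15 0 0 0 0 0;0 -15 0 0 0 0 0"

```text
t: 17.08
tcp_pos: [0.5498, 0.1491, 0.0443]
eef_rot: [0.471, 0.527, 0.471, -0.527]
force: [-1.3, -1.4, -3.6]
gripper_width: 0.0232
```

```bash
python3 - <<'E'
from h import *
rel()
E
```

```text
t 17.075 stud in tool 0.08822063537631888 0.0001633910984041731 F along -1.1274575115044554 -1.5191563610519796 -3.6181122065603475 M [0.0196 0.0429 0.0178] z 0.044348335458347946 w 0.02323814547689839 yaw -0.11121253556857588 xdir [ 0.0001  0.     -1.    ]
```

Call:
arm_command:
  commands: "0 -1 0 0 0 0 0;0 -2 0 0 0 0 0;0 -3 0 0 0 0 0;0 -3 0 0 0 0 0;0 -3 0 0 0 0 0"

```text
t: 17.7
tcp_pos: [0.5468, 0.1495, 0.0443]
eef_rot: [0.471, 0.527, 0.471, -0.527]
force: [0.1, 0.0, -3.7]
gripper_width: 0.0235
```

```bash
python3 - <<'E'
from h import *
rel()
E
```

```text
t 17.7 stud in tool 0.09119585795552153 0.00016201491106283654 F along 0.08270844307383028 0.02137018625186082 -3.680429960035223 M [-0.0413  0.077   0.0032] z 0.04430019935805086 w 0.02354918993789721 yaw -0.11118402077930079 xdir [ 0. -0. -1.]
```

Call:
arm_command:
  commands: "0 -1 0 0 0 0 0;0 -1 0 0 0 0 0;0 -1 0 0 0 0 0;0 -2 0 0 0 0 0;0 -2 0 0 0 0 0;0 -2 0 0 0 0 0"

```text
t: 18.45
tcp_pos: [0.5461, 0.1495, 0.0447]
eef_rot: [0.472, 0.528, 0.471, -0.526]
force: [3.3, -1.1, -6.7]
gripper_width: 0.0232
```

```bash
python3 - <<'E'
from h import *
rel()
E
```

```text
t 18.45 stud in tool 0.09190353089556338 0.00020843938589033725 F along 3.385704844620788 -0.7236325675217736 -6.656174140336032 M [-0.219  -0.7018 -0.0871] z 0.044718930457142536 w 0.023203923703370495 yaw -0.1113528931228331 xdir [ 0.0029 -0.0001 -1.    ]
```

Call:
arm_command:
  commands: "0 -0.4 0 0 0 0 0;0 -0.8 0 0 0 0 0;0 -0.8 0 0 0 0 0;0 -0.8 0 0 0 0 0"

```text
t: 18.95
tcp_pos: [0.5461, 0.1496, 0.0447]
eef_rot: [0.473, 0.528, 0.47, -0.526]
force: [6.9, -1.0, -7.9]
gripper_width: 0.0231
```

```bash
python3 - <<'E'
from h import *
rel()
s=snap('wrist','w13.png')
rel()
E
```

```text
t 18.95 stud in tool 0.09194175318880554 0.00015876429588245012 F along 6.947282299572228 -0.2208591393758913 -7.931436907116141 M [-0.1738 -0.8924 -0.0317] z 0.044744706620356824 w 0.023138436999964547 yaw -0.11126162571558136 xdir [ 0.0046 -0.     -1.    ]
t 19.0 stud in tool 0.09195227312077917 0.00018148558066054008 F along 6.495673195414495 0.12127814860145507 -8.353606145112861 M [-0.1353 -0.931  -0.0822] z 0.04474094557232822 w 0.023355811382450985 yaw -0.1112455439749752 xdir [ 0.0046 -0.0001 -1.    ]
```

View pics/w13.png

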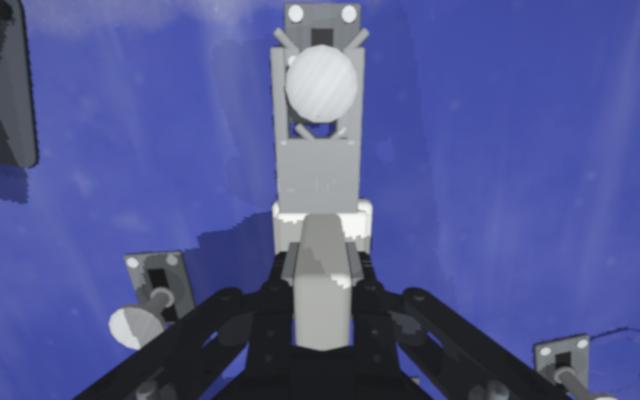

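Call:
arm_command:
  commands: "0 0.6 0 0 0 0 0;0 0.6 0 0 0 0 0;0 0.6 0 0 0 0 0;0 0.6 0 0 0 0 0;0 0.6 0 0 0 0 0;0 0.6 0 0 0 0 0"

```text
t: 19.75
tcp_pos: [0.5461, 0.1495, 0.0447]
eef_rot: [0.472, 0.528, 0.471, -0.526]
force: [6.3, -1.8, -6.8]
gripper_width: 0.0234
```

```bash
python3 - <<'E'
from h import *
rel()
E
```

```text
t 19.75 stud in tool 0.09192344079028998 0.00019251453464009914 F along 6.426403150055445 -1.0614017044938566 -6.824353074533012 M [-0.1956 -0.7641 -0.0312] z 0.04470987191498711 w 0.02343870537040567 yaw -0.1113433407118562 xdir [ 0.0033 -0.     -1.    ]
```

Call:
arm_command:
  commands: "0 3 0 0 0 0 0;0 6 0 0 0 0 0;0 9 0 0 0 0 0;0 11 0 0 0 0 0;0 11 0 0 0 0 0;0 11 0 0 0 0 0;1 11 0 0 0 0 0;2 11 0 0 0 0 0;2.5 11 0 0 0 0 0;2.5 11 0 0 0 0 0"

```text
t: 21.0
tcp_pos: [0.5555, 0.1485, 0.0417]
eef_rot: [-0.471, -0.527, -0.471, 0.527]
force: [-0.2, 0.3, -3.5]
gripper_width: 0.0234
```

```bash
python3 - <<'E'
from h import *
rel()
s=snap('wrist','w14.png')
E
```

```text
t 21.0 stud in tool 0.08250678587257064 0.00017991733403747417 F along -0.23611790075409358 0.27213945391645444 -3.522202094254588 M [-0.0096  0.0081  0.0154] z 0.041704915374455004 w 0.023446708616368172 yaw -0.111168730906846 xdir [-0.0002 -0.     -1.    ]
```

View pics/w14.png

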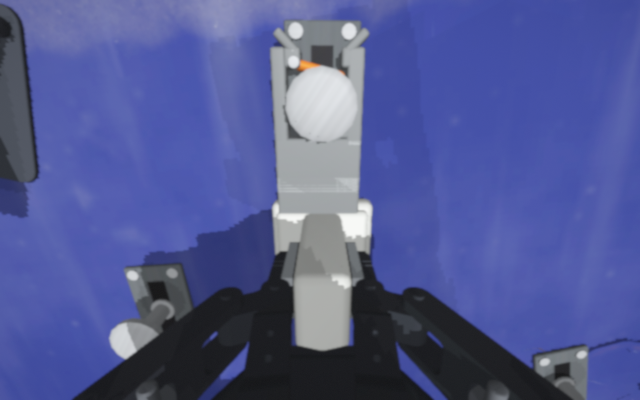

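Call:
arm_command:
  commands: "0.5 0 0 0 0 0 0;1 0 0 0 0 0 0;1 0 0 0 0 0 0;1 0 0 0 0 0 0"

```text
t: 21.55
tcp_pos: [0.5557, 0.1485, 0.0411]
eef_rot: [0.471, 0.527, 0.471, -0.527]
force: [-1.2, -0.4, -0.6]
gripper_width: 0.0228
```

```bash
python3 - <<'E'
from h import *
rel()
E
```

```text
t 21.55 stud in tool 0.08231550976144922 0.00011264648087644498 F along -1.1651891864966428 -0.5508425795507329 -0.5691365318641608 M [-0.0423  0.2201  0.0125] z 0.04110502639157629 w 0.022827639254226793 yaw -0.11116414573457699 xdir [ 0.0001 -0.     -1.    ]
```

Call:
arm_command:
  commands: "0.3 0 0 0 0 0 0;0.3 0 0 0 0 0 0;0 0 0 0 0 0 1;0 0 0 0 0 0 1;0 0 0 0 0 0 1;0 0 0 0 0 0 1;0 0 0 0 0 0 1;0 0 0 0 0 0 1;-20 0 0 0 0 0 1;-60 0 0 0 0 0 1;-110 0 0 0 0 0 1;-150 0 0 0 0 0 1;-150 0 0 0 0 0 1;-150 0 0 0 0 0 1"

```text
t: 23.3
tcp_pos: [0.5553, 0.1485, 0.1913]
eef_rot: [0.472, 0.527, 0.471, -0.527]
force: [-0.2, -0.3, -0.9]
gripper_width: 0.0857
```

```bash
python3 - <<'E'
from h import *
rel()
s=snap('wrist','w15.png'); c=snap('scene','s15.png')
r=manip.regions_of('wrist','dock')
P,u,v=cloud(s,r[0]['mask'])
for a,b in [(.084,.096),(.018,.026)]:
    L=P[(P[:,2]>a)&(P[:,2]<b)]; print(a,len(L),L.mean(0),L[:,2].std(),cv2.minAreaRect((L[:,:2]*1000).astype(np.float32)) if len(L) else 0)
    if len(L)>10: print(np.linalg.lstsq(np.c_[L[:,:2]-L[:,:2].mean(0),np.ones(len(L))],L[:,2],rcond=None)[0])
a=s['image'][:,:,::-1];b=c['image'][:,:,::-1]
f=lambda i,u,v,w:cv2.resize(i[v-w:v+w,u-w:u+w],(390,390),interpolation=cv2.INTER_CUBIC)
cv2.imwrite('pics/crop15.png',np.hstack([f(a,320,110,75),f(b,295,205,50)]))
E
```

```text
t 23.3 stud in tool 0.08263796763279195 0.0002112760487195966 F along -0.21320880575967047 -0.30979496447500837 -0.8564270988954283 M [ 0.0043  0.012  -0.0318] z 0.19133217325595464 w 0.08567696612034985 yaw -0.11115919054620094 xdir [ 0.0005  0.0001 -1.    ]
0.084 1028 [0.5566 0.1489 0.0904] 0.0012975938213907509 ((555.4574584960938, 148.7673797607422), (23.646425247192383, 38.27360153198242), 82.80905151367188)
[-0.0315  0.0034  0.0904]
0.018 4032 [0.5943 0.1466 0.0222] 0.000916672939340683 ((593.81884765625, 144.9470672607422), (57.91846466064453, 160.77577209472656), 83.7906265258789)
[-0.009  -0.001   0.0222]
```

View pics/crop15.png

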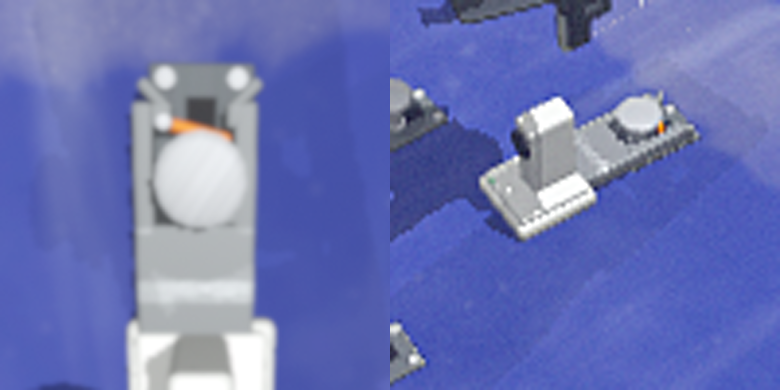

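View pics/s15.png

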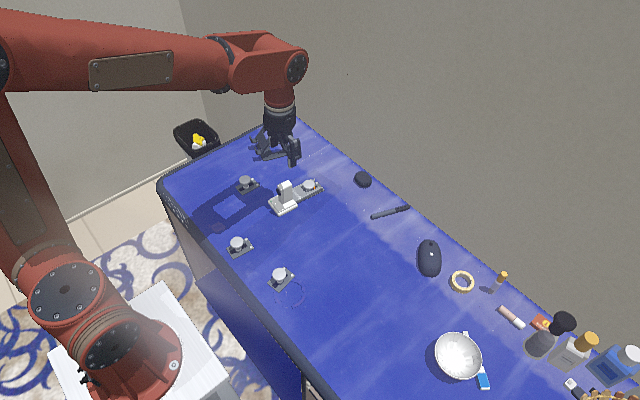

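```bash
python3 - <<'E'
from h import *
print(manip.hand_in())
E
```

```text
the job is handed in; nothing more can be done
None
```

The white dock is locked to the stud on the farthest look-alike anchor (stud at about x 0.638, y 0.139 m), standing flat on the desk and released. I handed the job in after about 23 s of the 64 s.

- **Pushing on:** I carried the dock over and slid it on about 3 mm above the desk. The force readings between steps stayed under about 5 N, and in the wrist picture the orange latch was shut behind the stud.
- **Tug:** I pulled the dock back until the latch met the stud, at about 92 mm in the tool frame (the text gives 93 mm). It held there for about a second at about 6.5 N. That is a little over the half kilo (4.9 N) you asked for: I tried to ease it to 5 N, but the reading stayed near 6.4 N.
- **Letting go:** I moved the dock forward so the stud sat mid-pocket, lowered it until the desk took its weight, opened the gripper and rose clear.
- **Last checks:**
  - The latch is still shut in the last wrist picture.
  - Depth readings give the spine top at 90 mm and the base and hook top at 22 mm, as they should be.
  - A plane fit over the small spine top showed a slope of about 1.8°. The larger base and hook surface showed only 0.5°, so I took the spine figure as depth noise.
  - The mouse and earphone case look unmoved in the last scene picture. The phone stand is partly hidden there behind the gripper, and I saw no sign that it had moved.

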